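# Index the rotary table by one hole

## Task

Press the yellow plunger knob of the rotary table down with your fingertips until the table is free, turn the table by one hole to the hole marked by the green stud (never let it click in at the red stud, whose side is already done), and let go so that the plunger springs all the way up in that hole. Only press and push, do not grip the knob; leave the bearing in its nest and do not disturb the other things on the bench.

Things in the scene. Friction and masses are not known exactly. Their poses are not given: they have to be found in the camera images.
- table_axis (a point): blue round rotary indexing table, fixed to the bench: base flange 196 mm across, steel index ring with 8 slots (45 degrees apart) 162 mm across, its top 66 mm above the bench. This point lies on the upright axis of rotation at the height of the ring's top. The base stands turned any way by up to 0.8 rad.
- knob_top (a point): centre of the flat top of the yellow plunger knob (38 mm across, 14 mm thick) on the turning disc, 52 mm from its axis; 122 mm above the bench when out. It goes straight down up to 13 mm, springs back and rides round with the disc: a fingertip pressing on it and moving along the arc drags the disc by friction (1 to 2 N at the knob). 16 mm below it stands its steel tower, 29 mm wide.
- pin (a point): point on the turning disc, 74 mm from the axis on the same radius as the knob, at the height of the ring's top: the 9 mm brass locking pin of the plunger stands here in a 12 mm slot of the ring, about flush with the ring's top. The point itself does not go down with the pin.
- plunger (a joint): how far the plunger is pressed, m: 0 = out, pin locked in a slot (4 N to begin to press); the table is free from 0.009 on; 0.013 = fully down (8 N). Let go between two slots, the pin is caught under the ring at about 0.008 (the table still turns) and springs out by itself at the next slot it meets.
- turntable (a joint): angle of the disc, rad, 0 at the start, positive counter-clockwise seen from above; slots at multiples of 0.785. The disc stays where it is left (stiff, no spring); the pin has about 0.02 rad of play in a slot and finds it when let go within about 0.04 rad of its middle.
- green_stud: thin green stud with a thick head, standing on the base flange outside the ring in line with the slot that the table must be turned to; that slot is next to the starting slot, on either side. Origin at its foot, 90 mm from the axis of the table, 14 mm above the bench; 74 mm tall, 13 mm across.
- red_stud: red stud of the same shape, in line with the slot on the other side of the starting slot (already done, not to be used). Origin at its foot.
- nest (a point): centre of the nest (58 mm steel ring, 8 mm high) in the middle of the disc, at half the height of the bearing that lies in it.
- bearing_mid (a point): centre of the loose ball bearing (47 mm across, 14 mm thick) lying in the nest, top 80 mm above the bench; to be left in it.
- soft_jaw: bystander, loose: black steel soft jaw, a block 34x72x34 mm; origin at the centre of its underside. Leave alone.
- tee_nut: bystander, loose: black stepped tee nut, 32x40x21 mm; origin at the centre of its underside. Leave alone.
- cap_screw_up: bystander, loose: dark cap screw standing on its head, 18 mm across, 57 mm tall; origin at the centre of its underside. Leave alone.
- cap_screw_flat: bystander, loose: dark cap screw lying down, 58 mm long; origin at the centre of its underside. Leave alone.
- oil_bottle: bystander, loose: yellow oil bottle with a red nozzle, 48 mm across, 145 mm tall; origin at the centre of its underside. Leave alone.
- spanner: bystander, loose: combination spanner lying flat, 196 mm long; origin at the centre of its underside. Leave alone.

How it is judged:
On the way, in this order (a step that is already met when the one before it is completed fails the run):
1. the plunger is pressed in far enough to free the table (value of joint plunger above 0.0085 m), for 0.1 s.
2. the table has been turned so that the pin is under the slot at the green stud (horizontal distance between pin and green_stud below 0.022 m), for 0.1 s.
At the end, for the whole second after the job is handed in: The pin stands in the slot at the green stud (pin within 22 mm of the stud, in plan), the plunger is out to within 3 mm, the table is at rest and the bearing lies in its nest (within 8 mm of its centre) (horizontal distance between pin and green_stud below 0.022 m and value of joint plunger below 0.003 m and velocity of joint turntable between -0.05 and 0.05 rad/s and distance between bearing_mid and nest below 0.008 m); the robot touches nothing.
It fails at once if the plunger is let out in the slot at the red stud (horizontal distance between pin and red_stud below 0.022 m and value of joint plunger below 0.003 m).
It fails at once if the knob is gripped between the fingers (grasp point level with the knob) instead of pressed with the fingertips (horizontal distance between the grasp point and knob_top below 0.015 m and z of the grasp point in the frame of knob_top below 0.01 m).
It fails at once if the bearing is lifted or knocked out of its nest (moved by more than 10 mm) (distance of bearing_mid from where it was at the start of the episode above 0.01 m).
It fails at once if a bystander is lifted or pushed by more than 20 mm (distance of any of soft_jaw, tee_nut, cap_screw_up, cap_screw_flat, oil_bottle, spanner from where it was at the start of the episode above 0.02 m).
It also fails if it takes over 38 s, if anything falls off the work surface, if the arm or the gripper's body presses on something with over 40 N, if the wrist force passes 120 N, or if a joint passes its speed limit or range.

## Robot

A 6-joint arm with a two-finger parallel gripper is mounted at the origin on a cart in front of the work surface, level with it; the furniture and walls round the work are solid. World frame = base frame: x ahead of the robot, y to its left, z up, the work surface at z = 0. Lengths are in m, angles in rad, forces in N, time in s.
With the tool pointing down it reaches from about 0.25 to 0.775 m from the base axis. Payload 4 kg.
Tool frame: the origin (TCP) lies on the centre line of the jaws, within the pads' length; the fingertips stand 14 mm ahead of it and the grasp point (between the pads) lies 5 mm behind it (robot.tcp_to_tips is the distance from the TCP to the fingertips, in m); z points along the fingers, y is the line along which they close (so a half turn about z gives the same grasp; the last joint's range is limited). The gripper opens to 94 mm and grips with 3 to 60 N. Pads are 16 mm wide; open, the fingers measure 119 mm over their backs; the gripper's body (75 mm by 177 mm) begins 78 mm behind the grasp point.
Start: joints at [-1.23, 0.087, 1.371, -0, 1.684, -0.103], TCP at [0.236, -0.497, 0.22] pointing down, gripper open.
Joint ranges: [-3.1, 3.1], [-0.76, 2.03], [0.27, 2.55], [-1.08, 4.22], [0.17, 2.65], [-2.57, 2.57]. Speed limits (rad/s): [2.79, 2.79, 3.14, 3.14, 3.14, 3.14].

## Interface

Orientations are given as [roll, pitch, yaw] about the fixed x, y, z axes, in that order (R = Rz(yaw) Ry(pitch) Rx(roll)).
In Python, from bench import robot gives the robot as it stands.
- The arm moves only by the tool carry_out, never from a script. Its argument "increments" is a list of rows, each a list of 3 entries, a list of its own where there are three numbers: the closure in counts, from 0 (fully open) to 255 (shut), then the shift along the tool's x, y, z in mm, then the turn about the tool's z in degrees. In form: [[fingers, [dx, dy, dz], twist], ...]. A call has 1 to 8 rows; each row shifts and turns the commanded pose from where the row before left it, along the tool's axes as they then stand; what a row does not reach is not made up. A row lasts 1/10 s, in which the tool goes at most 50 mm and 8.59 degrees, less where a joint would pass 70% of its speed; a pose out of reach is approached as far as the arm can. A call with a gripper value outside its range is refused whole. The fingers move at their own pace and stop on an object; the grip force is fixed at half the most. Time passes only in rows, so rows that do not move let the fingers close. It gives the time, the measured TCP pose, the force, the opening and the grip force at its end, in the units of the state.
- robot.get_obs(): the state, without advancing time (a new reading comes with each control period).
- robot.snapshot(name): name is "scene" or "side" or "wrist"; returns the picture (400x640x3 uint8, blue, green, red); there is no depth.
- robot.get_calibration(name): a dict with "vfov" (degrees; the focal length in pixels is half the picture's height over the tangent of half this angle, whatever the lens; pixels are square), "cx", "cy" (the principal point, pixels), "T" (4x4, takes a point from camera to world coordinates). Camera axes: x right, y down, z forward; pixel columns grow to the right and rows downward; lengths in m; the calibration is good to about 2 mm. A picture is of the moment at which its call begins: read the wrist's pose just before it. get_calibration takes no time and is no camera call; for the wrist camera it gives the pose at the moment of the call.
- robot.close_job(): hands the job in; it is judged then, once.
The state is a dict: "time": time; "joint_positions": joint angles; "qvel": joint speeds; "joint_torque": joint torques, N m; "tool_pos": TCP position; "ee_rot": TCP orientation; "wrist_force": force on the tool from outside, world axes, zero at the start; "wrist_torque": the same for the moment, N m; "width": finger opening in m; "finger_force": force on a finger pad.
Only numpy, scipy, OpenCV 4.12 (cv2) and the standard library are available. Lean on these libraries where they do the work, as an engineer would, in place of code of your own. Each camera call takes 0.05 s, during which the arm holds its last target. There are 200 camera calls.

## Working session

There is one attempt and no reset: what is moved stays moved. The work goes in short steps, Python scripts to look and compute and a tool call to move; the robot and the scene stay as the last step left them, time stands still between calls to the robot, and variables do not carry over. Pictures are saved under pics/ and viewed, at most 10 in all, crops included, and the job is handed in when it is done.

Besides the shell and the picture viewer there is one more tool, called after "Call:" as name(argument=value, ...), one argument or row to a line, values as JSON. carry_out: Moves the arm, as the interface text tells. Its arguments: {"type":"object","properties":{"increments":{"type":"array","items":{"type":"array"}}},"required":["increments"]}

```bash
mkdir -p pics
cat > h.py <<'E'
import cv2, numpy as np
from bench import robot
def ray(c,u,v):
    f=200/np.tan(np.radians(c["vfov"])/2); T=np.array(c["T"])
    return T[:3,3], T[:3,:3]@np.array([(u-c["cx"])/f,(v-c["cy"])/f,1])
def onz(c,u,v,z):
    o,d=ray(c,u,v); return o+d*(z-o[2])/d[2]
E
python3 - <<'E'
from h import *
a=robot.snapshot("scene");b=robot.snapshot("side")
cv2.imwrite("pics/a.png",a);cv2.imwrite("pics/b.png",b)
for n in("scene","side"):
    c=robot.get_calibration(n);print(n,c["vfov"],c["cx"],c["cy"],np.round(c["T"],3).tolist())
print(robot.get_obs())
E
```

```text
scene 43.955876764674144 313.58002581679034 189.53359163731028 [[1.0, 0.002, -0.005, 0.547], [0.005, -0.407, 0.914, -1.416], [-0.001, -0.914, -0.407, 0.716], [0.0, 0.0, 0.0, 1.0]]
side 44.97029852051649 325.14192646071007 198.98971637065904 [[-0.922, -0.222, 0.317, 0.129], [-0.386, 0.481, -0.787, 0.945], [0.022, -0.848, -0.53, 0.789], [0.0, 0.0, 0.0, 1.0]]
{'time': 0.1, 'joint_positions': array([-1.23013456e+00,  8.79145055e-02,  1.37207513e+00,  8.52806258e-06,
        1.68363006e+00, -1.03091204e-01]), 'qvel': array([-0.00033447, -0.0010445 , -0.0035714 , -0.00078704, -0.0007827 ,
        0.00110312]), 'joint_torque': array([ 1.62256216e-03, -3.41252446e+01, -3.03302193e+01,  7.19248108e-02,
        3.03449691e-02, -9.87960016e-05]), 'tool_pos': array([ 0.23597868, -0.49628738,  0.21841715]), 'ee_rot': array([-3.13957725e+00, -2.17030135e-04,  4.43753709e-01]), 'wrist_force': array([ 0.6548372 , -0.51206856,  0.66676075]), 'wrist_torque': array([ 0.0147165 , -0.05812981, -0.02313367]), 'finger_force': 0.0, 'width': 0.09390889740466528}
```

View pics/a.png

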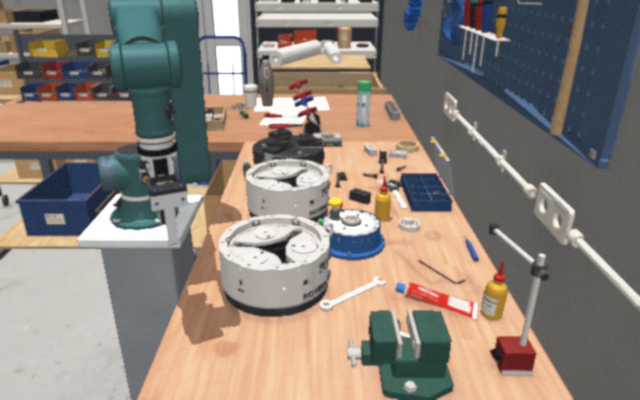

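View pics/b.png

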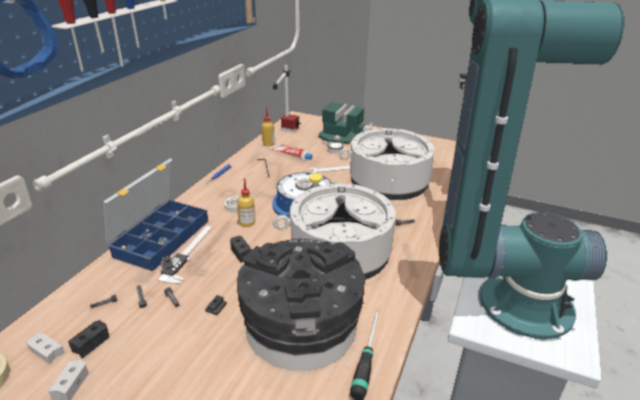

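The scene view shows the blue table at about (352,232), its yellow knob at (335,205), and large chucks on either side. In the side view the table is at about (305,192), with the knob at (316,179). I'll enlarge both.

Run:
```python
import cv2,numpy as np
a=cv2.imread("pics/a.png")[180:265,295:405];b=cv2.imread("pics/b.png")[150:235,255:365]
r=lambda i:cv2.resize(i,None,fx=6.5,fy=6.5,interpolation=cv2.INTER_CUBIC)[:, :]
s=np.vstack([cv2.resize(a,(388,300),interpolation=cv2.INTER_CUBIC),cv2.resize(b,(388,300),interpolation=cv2.INTER_CUBIC)])
s=np.hstack([cv2.resize(a,(400,309),interpolation=cv2.INTER_CUBIC),cv2.resize(b,(400,309),interpolation=cv2.INTER_CUBIC)])
cv2.imwrite("pics/c.png",s)
from h import *
for n,f,kp,ax in(("scene","a",(335,205),(352,218)),("side","b",(316,179),(305,184))):
    c=robot.get_calibration(n); print(n,onz(c,*kp,.122),onz(c,*ax,.08))
```

```text
scene [ 0.59918911 -0.18669025  0.122     ] [ 0.64752344 -0.18302466  0.08      ]
side [ 0.59165074 -0.13282479  0.122     ] [ 0.63801948 -0.1601981   0.08      ]
```

View pics/c.png

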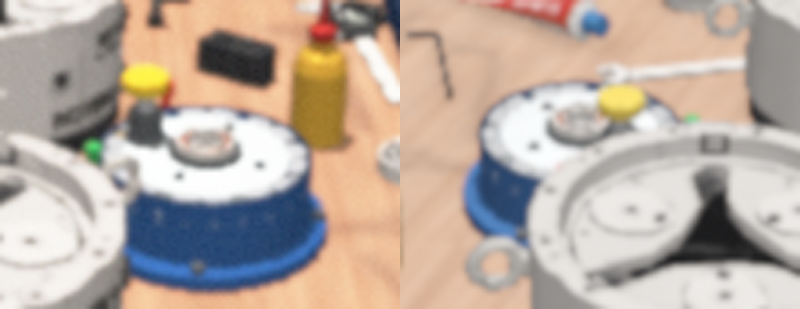

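The knob top is at about (335.4,200) in the scene view. The green stud is at (320.5,221), on the −x/−y side, and the red stud is behind the knob on the +y side. That means turning counter-clockwise. Next I'll check the chuck positions and where the wrist camera sits.

Run:
```python
from h import *
s,d,w=[robot.get_calibration(n) for n in("scene","side","wrist")]
def tri(p,q):
    o1,r1=ray(s,*p);o2,r2=ray(d,*q)
    k=np.linalg.lstsq(np.c_[r1,-r2],o2-o1,rcond=None)[0]
    a,b=o1+k[0]*r1,o2+k[1]*r2;return (a+b)/2,np.linalg.norm(a-b)
def yc(img,box):
    x0,y0,x1,y1=box;h=cv2.cvtColor(img[y0:y1,x0:x1],cv2.COLOR_BGR2HSV)
    m=cv2.inRange(h,(24,170,150),(34,255,255));M=cv2.moments(m,True);return M["m10"]/M["m00"]+x0,M["m01"]/M["m00"]+y0
p=yc(cv2.imread("pics/a.png"),(325,192,346,212));q=yc(cv2.imread("pics/b.png"),(305,168,328,186))
print("knob",p,q,tri(p,q))
print("bearing",tri((351.4,218.5),(255+580/3.636-110,150+120/3.636)))
print("chuck+y",tri((288,178),(343,212)),"chuck-y",tri((275,238),(392,150)))
print("wrist",w["vfov"],np.round(w["T"],3).tolist())
```

```text
Traceback (most recent call last):
ZeroDivisionError: float division by zero
```

```bash
cat >> h.py <<'E'
def tri(s,d,p,q):
    o1,r1=ray(s,*p);o2,r2=ray(d,*q)
    k=np.linalg.lstsq(np.c_[r1,-r2],o2-o1,rcond=None)[0]
    a,b=o1+k[0]*r1,o2+k[1]*r2;return np.round((a+b)/2,4),np.linalg.norm(a-b)
E
python3 - <<'E'
from h import *
s,d,w=[robot.get_calibration(n) for n in("scene","side","wrist")]
print("knob",tri(s,d,(335.4,201.5),(316,178)))
print("bearing",tri(s,d,(351.4,218.5),(255+180/3.636,150+120/3.636)))
print("chuck+y",tri(s,d,(288,178),(343,212)),"chuck-y",tri(s,d,(275,238),(392,150)))
print("wrist",w["vfov"],np.round(w["T"],3).tolist())
E
```

```text
knob (array([ 0.6005, -0.1503,  0.1148]), np.float64(0.002638588463363282))
bearing (array([ 0.6464, -0.1745,  0.0739]), np.float64(0.0004091019301542385))
chuck+y (array([ 0.4608, -0.0029,  0.1258]), np.float64(0.0013021893865815509)) chuck-y (array([ 0.4475, -0.3856,  0.1301]), np.float64(0.0038262678205026627))
wrist 62.75081209428244 [[0.43, -0.878, -0.209, 0.296], [-0.903, -0.418, -0.099, -0.468], [-0.001, 0.231, -0.973, 0.383], [0.0, 0.0, 0.0, 1.0]]
```

Call:
carry_out(
  increments=[
    [0,[0,0,-40],0],
    [255,[40,-11,-20],0],
    [255,[40,-11,0],0],
    [255,[40,-11,0],0],
    [255,[40,-11,0],0],
    [255,[40,-11,0],0],
    [255,[40,-11,0],0],
    [255,[40,-11,0],0],
  ],
)

```text
time: 0.9
tool_pos: [0.4569, -0.3055, 0.2789]
ee_rot: [-3.141, 0.0, 0.444]
wrist_force: [0.4, 0.0, -0.0]
width: 0.0411
finger_force: 0.0
```

Call:
carry_out(
  increments=[
    [255,[42,-12,0],0],
    [255,[42,-12,0],0],
    [255,[42,-12,0],0],
    [255,[42,-12,0],0],
    [255,[41,-9,0],0],
    [255,[0,0,0],0],
    [255,[0,0,0],0],
  ],
)

```text
time: 1.6
tool_pos: [0.6204, -0.1651, 0.2781]
ee_rot: [-3.14, 0.002, 0.445]
wrist_force: [0.1, 0.4, 0.3]
width: 0.0005
finger_force: 0.0
```

Run:
```python
from h import *
o=robot.get_obs();print(o["time"],o["tool_pos"],o["ee_rot"],o["wrist_force"],o["width"])
c=robot.get_calibration("wrist");cv2.imwrite("pics/w.png",robot.snapshot("wrist"))
import pickle;pickle.dump(c,open("w.pkl","wb"))
```

```text
1.6 [ 0.62035466 -0.16508885  0.27805543] [-3.14028402e+00  2.28824766e-03  4.45442863e-01] [0.09333526 0.36175865 0.27409775] 0.0005448881228275208
```

View pics/w.png

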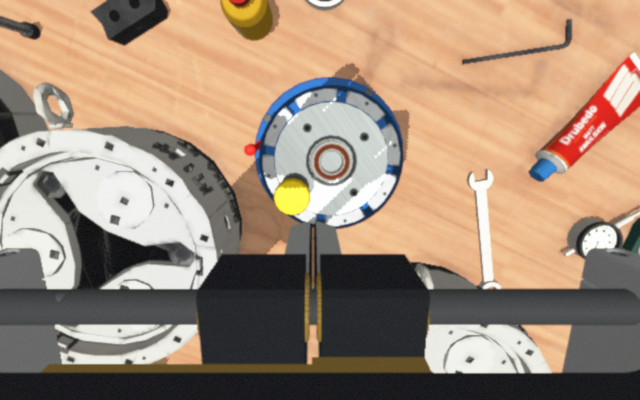

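The wrist view shows the knob at (292,196), the bearing at (331,160) and the red stud head at (251,150). The fingers hide the green stud, which should be near (310,235). Now I'll measure and plan the arc.

Run:
```python
from h import *
import pickle;c=pickle.load(open("w.pkl","rb"));im=cv2.imread("pics/w.png");h=cv2.cvtColor(im,cv2.COLOR_BGR2HSV)
def blob(lo,hi,x0,y0,x1,y1):
    m=np.zeros(h.shape[:2],np.uint8);m[y0:y1,x0:x1]=cv2.inRange(h,lo,hi)[y0:y1,x0:x1]
    k=max(cv2.findContours(m,0,2)[0],key=cv2.contourArea);return cv2.minEnclosingCircle(k)
k,kr=blob((22,130,120),(36,255,255),265,170,320,225)
r,rr=blob((0,150,90),(9,255,255),240,138,264,162)
b,br=blob((0,60,60),(20,255,255),305,135,357,187)
K=onz(c,*k,.122)[:2];R=onz(c,*r,.088)[:2];B=onz(c,*b,.080)[:2]
print(k,kr,r,rr,b,br);print("K",K,"R",R,"B",B)
dist=lambda v:(np.linalg.norm(v),np.degrees(np.arctan2(v[1],v[0])))
print("K-B",dist(K-B),"R-B",dist(R-B))
```

```text
(291.4024353027344, 196.3292694091797) 18.478227615356445 (251.5, 148.0) 8.20071029663086 (331.1576232910156, 161.42868041992188) 17.584074020385742
K [ 0.60161954 -0.15004277] R [ 0.62330754 -0.09058217] B [ 0.64646    -0.17501686]
K-B (np.float64(0.05132613061917633), np.float64(150.88419161455283)) R-B (np.float64(0.08755143425367719), np.float64(105.33392404483229))
```

Call:
carry_out(
  increments=[
    [255,[-5,-11,20],0],
    [255,[-6,-11,30],0],
    [255,[0,0,40],0],
    [255,[0,0,30],0],
    [255,[0,0,12],0],
    [255,[0,0,0],0],
    [255,[0,0,0],0],
  ],
)

```text
time: 2.35
tool_pos: [0.6013, -0.1516, 0.1494]
ee_rot: [3.14, -0.002, 0.443]
wrist_force: [0.4, 0.2, 0.5]
width: 0.0004
finger_force: 0.0
```

Call:
carry_out(
  increments=[
    [255,[0,0,6],0],
    [255,[0,0,4],0],
    [255,[0,0,4],0],
    [255,[0,0,4],0],
    [255,[0,0,0],0],
    [255,[0,0,0],0],
  ],
)

```text
time: 2.95
tool_pos: [0.6015, -0.1509, 0.1306]
ee_rot: [3.14, -0.001, 0.444]
wrist_force: [-0.4, 0.0, 5.4]
width: 0.0005
finger_force: 2.5
```

Call:
carry_out(
  increments=[
    [255,[0,0,4],0],
    [255,[0,0,4],0],
    [255,[0,0,2],0],
    [255,[0,0,0],0],
    [255,[0,0,0],0],
  ],
)

```text
time: 3.45
tool_pos: [0.6015, -0.1509, 0.1232]
ee_rot: [3.139, -0.002, 0.444]
wrist_force: [-3.6, 0.1, 13.1]
width: 0.0004
finger_force: 6.2
```

Call:
carry_out(
  increments=[
    [255,[0,0,1],0],
    [255,[-2.2,1.6,0],-3],
    [255,[-2.2,1.6,0],-3],
    [255,[-2.2,1.6,0],-3],
    [255,[-2.2,1.6,0],-3],
    [255,[-2.2,1.6,0],-3],
    [255,[0,0,0],0],
  ],
)

```text
time: 4.15
tool_pos: [0.5967, -0.1636, 0.1231]
ee_rot: [3.137, -0.002, 0.706]
wrist_force: [-2.3, 0.7, 14.5]
width: 0.0007
finger_force: 7.3
```

Run:
```python
from h import *
import pickle
o=robot.get_obs();print(o["tool_pos"],o["ee_rot"],o["wrist_force"])
v=o["tool_pos"][:2]-[.6465,-.175];print(np.linalg.norm(v),np.degrees(np.arctan2(v[1],v[0])))
c=robot.get_calibration("wrist");im=robot.snapshot("wrist");pickle.dump(c,open("w2.pkl","wb"))
cv2.imwrite("pics/w2.png",im)
```

```text
[ 0.59671786 -0.16360173  0.12313864] [ 3.13704509e+00 -2.47209041e-03  7.06455472e-01] [-2.29604     0.69910131 14.49859085]
0.05107036406927666 167.10368196005973
```

View pics/w2.png

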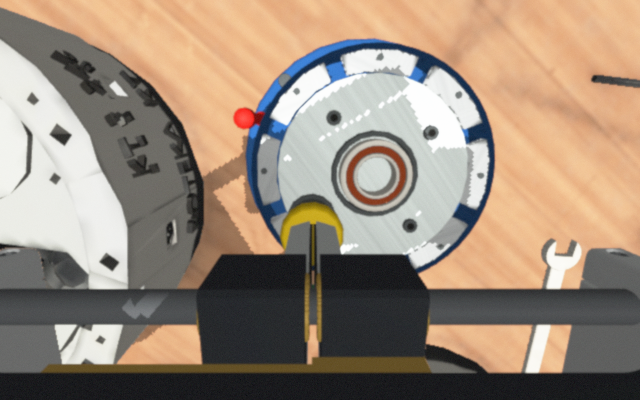

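The fingertips stay centred on the knob at (313,225), and its angle to the red stud at (244,118) has grown, so the table is turning. I'll carry on along the arc.

Call:
carry_out(
  increments=[
    [255,[-2.2,1.6,0],-3],
    [255,[-2.2,1.6,0],-3],
    [255,[-2.2,1.6,0],-3],
    [255,[-2.2,1.6,0],-3],
    [255,[-2.2,1.6,0],-3],
    [255,[-2.2,1.6,0],-3],
    [255,[-2.2,1.6,0],-3],
    [255,[0,0,0],0],
  ],
)

```text
time: 5.0
tool_pos: [0.5959, -0.1828, 0.1232]
ee_rot: [3.135, -0.001, 1.073]
wrist_force: [-2.5, 0.2, 13.3]
width: 0.0007
finger_force: 6.8
```

Run:
```python
from h import *
import pickle
o=robot.get_obs();print(o["tool_pos"],o["ee_rot"],o["wrist_force"])
v=o["tool_pos"][:2]-[.6465,-.175];print(np.linalg.norm(v),np.degrees(np.arctan2(v[1],v[0])))
c3=robot.get_calibration("wrist");im=robot.snapshot("wrist");pickle.dump(c3,open("w3.pkl","wb"))
cv2.imwrite("pics/w3.png",im)
# dark screws on disc: angles about axis at each picture
A=np.array([.6465,-.175])
for n in("w","w2","w3"):
    c=pickle.load(open(n+".pkl","rb"));g=cv2.cvtColor(cv2.imread(f"pics/{n}.png"),cv2.COLOR_BGR2GRAY)
    m=cv2.inRange(g,0,100)
    for k in cv2.findContours(m,cv2.RETR_LIST,2)[0]:
        a=cv2.contourArea(k)
        if 15<a<400:
            p,_=cv2.minEnclosingCircle(k);w=onz(c,*p,.066)[:2]-A;r=np.linalg.norm(w)
            if .03<r<.065: print(n,np.round(p),a,round(r,4),round(np.degrees(np.arctan2(w[1],w[0]))%360,1))
```

```text
[ 0.59588571 -0.18278884  0.12318811] [ 3.13478546e+00 -7.25583471e-04  1.07303394e+00] [-2.51225399  0.24309525 13.32568845]
0.05121008162617606 -171.25159759241618
w [353. 192.] 22.0 0.0467 241.3
w [296. 182.] 93.0 0.0482 148.2
w [364. 136.] 28.0 0.0459 330.6
w [307. 127.] 28.0 0.0454 61.9
w2 [409. 225.] 110.0 0.0468 256.8
w2 [312. 212.] 342.0 0.0504 164.4
w2 [430. 133.] 53.0 0.0453 346.2
w2 [334. 117.] 119.0 0.0456 77.3
w3 [409. 224.] 110.0 0.0467 278.1
w3 [310. 212.] 355.5 0.0509 185.2
w3 [430. 131.] 116.5 0.0459 7.9
w3 [332. 118.] 76.0 0.0452 99.4
```

View pics/w3.png

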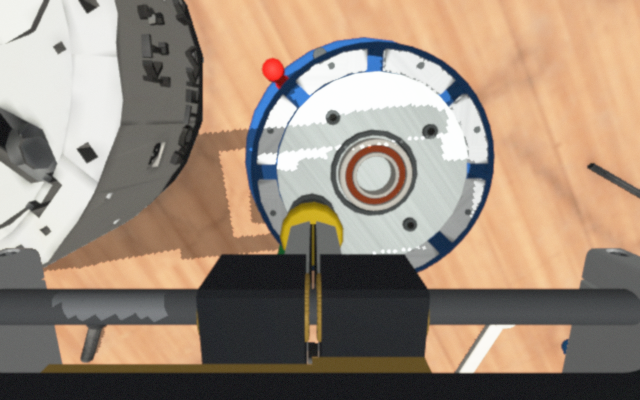

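The disc screws show 37.1° of turn so far, with no slip under the fingertips (knob at (313,222), red stud at (273,70)). About 7.9° remain.

Call:
carry_out(
  increments=[
    [255,[-2.2,1.6,0],-3],
    [255,[-2.2,1.6,0],-3],
    [255,[-1.3,0.9,0],-1.8],
    [255,[0,0,0],0],
    [255,[0,0,0],0],
  ],
)

```text
time: 5.55
tool_pos: [0.5973, -0.1895, 0.1232]
ee_rot: [3.134, -0.0, 1.209]
wrist_force: [-1.5, 0.2, 13.9]
width: 0.0004
finger_force: 6.6
```

Run:
```python
from h import *
import pickle
c=robot.get_calibration("wrist");im=robot.snapshot("wrist");cv2.imwrite("pics/w4.png",im)
A=np.array([.6465,-.175])
g=cv2.cvtColor(im,cv2.COLOR_BGR2GRAY);m=cv2.inRange(g,0,100)
for k in cv2.findContours(m,cv2.RETR_LIST,2)[0]:
        a=cv2.contourArea(k)
        if 15<a<400:
            p,_=cv2.minEnclosingCircle(k);w=onz(c,*p,.066)[:2]-A;r=np.linalg.norm(w)
            if .03<r<.065: print(np.round(p),a,round(r,4),round(np.degrees(np.arctan2(w[1],w[0]))%360,1))
```

```text
[409. 224.] 110.5 0.0467 285.8
[312. 212.] 354.5 0.0506 193.7
[429. 131.] 133.5 0.0459 16.1
[333. 117.] 34.5 0.0459 106.4
```

The table has turned 44.8°, close enough to 45°. Now I'll lift straight up.

Call:
carry_out(
  increments=[
    [255,[0,0,-3],0],
    [255,[0,0,-4],0],
    [255,[0,0,-5],0],
    [255,[0,0,-6],0],
    [255,[0,0,-6],0],
    [255,[0,0,0],0],
  ],
)

```text
time: 6.2
tool_pos: [0.5949, -0.1888, 0.1423]
ee_rot: [-3.14, 0.0, 1.208]
wrist_force: [-0.2, 0.1, -0.2]
width: 0.0006
finger_force: 0.0
```

Call:
carry_out(
  increments=[
    [255,[0,0,-40],0],
    [255,[0,0,-40],0],
    [255,[0,0,-40],0],
    [255,[0,40,0],0],
    [255,[-30,30,0],0],
    [255,[0,0,0],0],
    [255,[0,0,0],0],
  ],
)

```text
time: 6.9
tool_pos: [0.6496, -0.2422, 0.2594]
ee_rot: [-3.136, -0.001, 1.207]
wrist_force: [0.3, 0.1, 0.5]
width: 0.0005
finger_force: 0.0
```

Run:
```python
from h import *
import pickle
c=robot.get_calibration("wrist");im=robot.snapshot("wrist");cv2.imwrite("pics/w5.png",im)
s=robot.snapshot("scene");d=robot.snapshot("side")
f=lambda i:cv2.resize(i,(400,309),interpolation=cv2.INTER_CUBIC)
cv2.imwrite("pics/v.png",np.vstack([np.hstack([f(s[180:265,295:405]),f(d[150:235,255:365])]),cv2.resize(im,(800,500))[:280]]))
pickle.dump(c,open("w5.pkl","wb"));o=robot.get_obs();print(o["time"],o["tool_pos"],o["wrist_force"])
```

```text
7.05 [ 0.64958478 -0.24083327  0.26256783] [-0.78284052  0.85953605  0.41677582]
```

View pics/v.png

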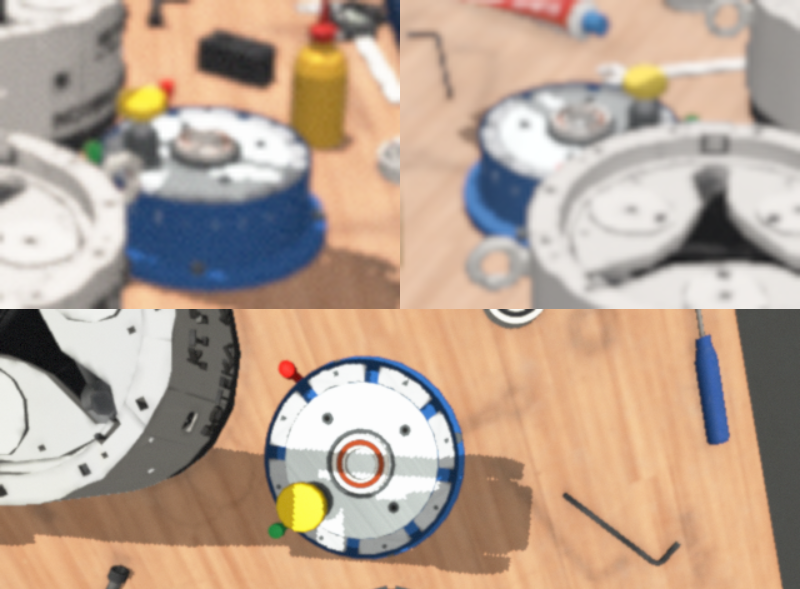

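The knob at wrist pixel (302,507 in the montage) is in line with the axis and the green stud, and the bearing is in its nest. I still need to check the knob height to confirm the plunger is out.

Run:
```python
from h import *
import pickle
s,d=robot.get_calibration("scene"),robot.get_calibration("side")
print(tri(s,d,(295+143/3.636,180+103/3.636),(255+245/3.636,150+81/3.636)))
def blob(n,lo,hi,b):
    x0,y0,x1,y1=b;h=cv2.cvtColor(cv2.imread(f"pics/{n}.png"),cv2.COLOR_BGR2HSV)
    m=cv2.inRange(h,lo,hi)[y0:y1,x0:x1]
    (x,y),r=cv2.minEnclosingCircle(max(cv2.findContours(m,0,2)[0],key=cv2.contourArea));return (x+x0,y+y0),r
c=pickle.load(open("w5.pkl","rb"));T=np.array(c["T"])
A=np.array([.6465,-.175])
k,r=blob("w5",(22,130,110),(36,255,255),(210,120,275,190))
g,_=blob("w5",(50,90,40),(85,255,255),(205,155,240,200))
f=200/np.tan(np.radians(c["vfov"])/2)
for z in(.122,.114):
    w=onz(c,*k,z)[:2]-A;print(z,k,r,np.hypot(*w),np.degrees(np.arctan2(w[1],w[0]))%360)
w=onz(c,*g,.088)[:2]-A;print("green",np.hypot(*w),np.degrees(np.arctan2(w[1],w[0]))%360)
for n,kk in(("w",18.48),("w5",r)):
    C=np.array(pickle.load(open(n+".pkl","rb"))["T"]); print(n,"size depth",f*.019/kk,"cam z",C[2,3])
```

```text
(array([ 0.597 , -0.1906,  0.1135]), np.float64(0.0007629954384685002))
0.122 (240.8333339691162, 157.83333206176758) 20.413875579833984 0.05089938267579649 196.11332821806275
0.114 (240.8333339691162, 157.83333206176758) 20.413875579833984 0.052899091366628494 195.75480393271857
green 0.08830703599631212 197.2997590583083
w size depth 0.3371976477232043 cam z 0.44250500520086056
w5 size depth 0.3052537723939382 cam z 0.4240970251126026
```

Call:
carry_out(
  increments=[
    [255,[30,-30,0],0],
    [255,[0,-40,0],0],
    [255,[0,0,40],0],
    [255,[0,0,40],0],
    [255,[0,0,37],0],
    [255,[0,0,5],0],
    [255,[0,0,5],0],
    [255,[0,0,0],0],
  ],
)

```text
time: 7.85
tool_pos: [0.5961, -0.1889, 0.1376]
ee_rot: [3.138, 0.0, 1.209]
wrist_force: [0.7, -0.2, -0.4]
width: 0.0005
finger_force: 0.0
```

Call:
carry_out(
  increments=[
    [255,[0,0,0],0],
  ],
)

```text
time: 7.95
tool_pos: [0.5966, -0.1894, 0.1382]
ee_rot: [3.137, 0.0, 1.208]
wrist_force: [0.0, 0.1, -0.1]
width: 0.0004
finger_force: 0.0
```

Call:
carry_out(
  increments=[
    [255,[0,0,3],0],
    [255,[0,0,2],0],
    [255,[0,0,0],0],
    [255,[0,0,0],0],
  ],
)

```text
time: 8.35
tool_pos: [0.5968, -0.1895, 0.132]
ee_rot: [3.137, -0.0, 1.208]
wrist_force: [2.6, -0.6, 4.5]
width: 0.0004
finger_force: 2.3
```

Contact came with the tips at 118 mm and 4.5 N, so the plunger was fully out; caught, it would stand at 114 mm. I'll back off straight up.

Call:
carry_out(
  increments=[
    [255,[0,0,-3],0],
    [255,[0,0,-5],0],
    [255,[0,0,-20],0],
    [255,[0,0,-40],0],
    [255,[0,0,-40],0],
    [255,[0,0,0],0],
    [255,[0,0,0],0],
    [255,[0,0,0],0],
  ],
)

```text
time: 9.15
tool_pos: [0.5941, -0.1885, 0.2357]
ee_rot: [-3.136, 0.0, 1.208]
wrist_force: [0.6, 0.0, -1.0]
width: 0.0005
finger_force: 0.0
```

```bash
python3 -c "
from h import *
print(robot.get_obs()['wrist_force'],robot.close_job())"
```

```text
the job is handed in; nothing more can be done
[ 0.62203414  0.00690867 -0.98861259] None
```

I turned the table one hole counter-clockwise to the green stud, the plunger sprang fully out there (checked by touch), the bearing stayed in its nest, and I handed the job in at about 9 s; the hand-in gave no verdict.

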